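# Release the slide reader's drawer through the hidden notch

## Task

The slide reader's drawer is locked: feel along the black front top edge of the reader with a closed fingertip until you find the notch hidden in it, then press the catch plate inside the notch all the way down, so that the drawer pops open and stays open. Use a light touch, do not touch the drawer or grasp or move anything else, and finish clear of everything.

Things in the scene. Friction and masses are not known exactly. Their poses are not given: they have to be found in the camera images.
- reader: White benchtop slide reader, fixed to the bench, 340 wide (its y) x 190 deep (its x) x 112 mm high, dark display and vents on top. Origin: on the bench under its middle, 98 mm behind its front; its front, with the drawer, faces its -x. It stands turned by up to 0.3 rad.
- edge_mid (a point): Middle of the reader's black front top edge, on its top face, 100 mm above the bench (axes as the reader's). The edge is a level, rigid black ledge, 44 mm deep front to back (22 either side of this point), exposed 78 mm either way along y, bordered in front by a fixed black lip 4 mm thick and 2 mm lower; white housing behind and white cheeks at its ends rise 12 mm higher. This point does not show where the notch is.
- catch (a joint): Catch plate, the notch's black floor: m pressed down, 0 at rest (8 mm below the ledge) to 0.010 at its stop. Yields straight down to about 7 N, unsprung, stays put. The one notch is 52 mm long along y, takes the whole depth of the ledge, shows only from above, black on black; its middle lies anywhere within 45 mm of point edge_mid along y, different each time.
- drawer: Grey drawer of the reader; its front panel, 206 wide x 44 high x 6 mm thick, sits flush in the reader's front under the black edge, 14 to 58 mm above the bench. Its origin coincides with the reader's origin while shut and moves to the reader's -x as it opens: the catch drives it, 3.6 mm for each mm the plate goes down, to 36 mm. Not to be touched.
- marker: Loose green marker pen, 136 mm long, 12 mm thick, lying near the robot, left. Bystander. Origin: underside centre.
- timer: Loose pale lab timer with three buttons, 74 x 64 x 21 mm, near the robot, right of the middle. Bystander. Origin: underside centre.
- blue_bottle: Loose white bottle with a blue cap, 48 mm across, 105 mm high, to the right. Bystander. Origin: underside centre.
- tape: Loose roll of brown tape lying flat, 93 mm across, 48 mm high, to the right. Bystander. Origin: underside centre.
- tip_box: Loose clear box of yellow pipette tips, 94 x 126 x 89 mm, far right. Bystander. Origin: underside centre.
- pen_pot: Loose dark pot with pens, 78 x 88 x 147 mm, at the back, left of the reader. Bystander. Origin: underside centre.

How it is judged:
On the way, in this order (a step that is already met when the one before it is completed fails the run):
1. a fingertip touches the reader's black edge while the catch is still up (contact force between the fingers and anything else above 0.5 N and x of the grasp point in the frame of edge_mid between -0.04 and 0.04 m and y of the grasp point in the frame of edge_mid between -0.085 and 0.085 m and z of the grasp point in the frame of edge_mid below 0.04 m and value of joint catch below 0.003 m), for 0.05 s.
2. the catch in the notch is pressed fully down by the fingertip (contact force between the fingers and anything else above 0.5 N and x of the grasp point in the frame of edge_mid between -0.04 and 0.04 m and y of the grasp point in the frame of edge_mid between -0.085 and 0.085 m and z of the grasp point in the frame of edge_mid below 0.04 m and value of joint catch above 0.0085 m), for 0.05 s.
At the end, for the whole second after the job is handed in: The catch plate is at least 8 mm down of its 10 mm, the drawer stands at least 28 mm out and at rest, and every bystander is within 30 mm of where it stood (value of joint catch above 0.008 m and x of drawer in the frame of reader below -0.028 m and linear speed of drawer below 0.005 m/s and distance of each of marker, timer, blue_bottle, tape, tip_box, pen_pot from where it was at the start of the episode below 0.03 m); the robot touches nothing.
It fails at once if the drawer is pulled or pushed directly (over 2 N on it) (contact force between any of the fingers, the arm and drawer above 2 N).
It fails at once if the robot presses on anything with more than 60 N (contact force between any of the fingers, the arm and anything else above 60 N).
It fails at once if a bystander is lifted or carried off (height (world z) of any of marker, timer, blue_bottle, tape, tip_box, pen_pot above 0.03 m or distance of any of marker, timer, blue_bottle, tape, tip_box, pen_pot from where it was at the start of the episode above 0.05 m).
It also fails if it takes over 42 s, if anything falls off the work surface, if the arm or the gripper's body presses on something with over 40 N, if the wrist force passes 120 N, or if a joint passes its speed limit or range.

## Robot

A 6-joint arm with a two-finger parallel gripper is mounted at the origin on the work surface; the furniture and walls round the work are solid. World frame = base frame: x ahead of the robot, y to its left, z up, the work surface at z = 0. Lengths are in m, angles in rad, forces in N, time in s.
With the tool pointing down it reaches from about 0.25 to 0.775 m from the base axis. Payload 4 kg.
Tool frame: the origin (TCP) lies at the very end of the fingers, on their centre line; the grasp point (between the pads) lies 19 mm behind it; z points along the fingers, y is the direction in which the jaws open and shut (so a half turn about z gives the same grasp; the last joint's range is limited). The gripper opens to 85 mm and grips with 20 to 120 N. Pads are 22 mm wide; open, the fingers measure 114 mm over their backs; the gripper's body (76 mm by 85 mm) begins 54 mm behind the grasp point. The pads swing forward as they close: fully open they stand 13 mm farther back than shut.
Start: joints at [1.108, 0.087, 1.371, -0, 1.684, -0.103], TCP at [0.194, 0.515, 0.231] pointing down, gripper open.
Joint ranges: [-3.1, 3.1], [-0.76, 2.03], [0.27, 2.55], [-1.08, 4.22], [0.17, 2.65], [-2.57, 2.57]. Speed limits (rad/s): [2.79, 2.79, 3.14, 3.14, 3.14, 3.14].

## Interface

Orientations are given as a unit quaternion [x, y, z, w].
In Python, from workcell import status, imaging, ticket gives the robot as it stands.
- The arm moves only by the tool carry_out, never from a script. Its argument "rows" is one flat list of numbers, 7 for each row, row after row: the turn, a rotation vector about the world's x, y, z in rad, then the shift along the world's x, y, z in m, then the finger opening in m, from 0 to 0.0854. In form: [ax, ay, az, tx, ty, tz, grip, ax, ay, az, tx, ty, tz, grip, ...]. A call has 1 to 20 rows; each row is the pose to reach, as a shift and turn from the pose measured when the call began; what a row does not reach only later rows make up. A row lasts 1/10 s, in which the tool goes at most 50 mm and 8.59 degrees, less where a joint would pass 70% of its speed; a pose out of reach is approached as far as the arm can. A call with a gripper value outside its range is refused whole. The fingers move at their own pace and stop on an object; "force" is the grip in N (left out, the last holds). Time passes only in rows, so rows that repeat a pose let the fingers close. It gives the time, the measured TCP pose, the force and the opening at its end, in the units of the state.
- status.sense(): the state, without advancing time (a new reading comes with each control period).
- imaging.snapshot(name): name is "side" or "top"; returns a dict with "frame" (384x512x3 uint8, red, green, blue), "mtx" (3x3 intrinsics, pixels), "rvec" (rotation vector, rad) and "tvec" (3), from world to camera coordinates, as OpenCV has them. Camera axes: x right, y down, z forward; pixel columns grow to the right and rows downward; lengths in m; the calibration is good to about 2 mm. A picture is of the moment at which its call begins. There is no depth.
- ticket.hand_in(): hands the job in, once; it reports no verdict.
The state is a dict: "time": time; "q": joint angles; "qd": joint speeds; "joint_efforts": joint torques, N m; "tool_pos": TCP position; "orientation": TCP orientation; "force": force on the tool from outside, world axes, zero at the start; "wrist_torque": the same for the moment, N m; "finger_gap": finger opening in m.
Only numpy, scipy, OpenCV 4.12 (cv2) and the standard library are available. Lean on these libraries where they do the work, as an engineer would, in place of code of your own. Each camera call takes 0.05 s, during which the arm holds its last target.

## Working session

There is one attempt and no reset: what is moved stays moved. The work goes in short steps, Python scripts to look and compute and a tool call to move; the robot and the scene stay as the last step left them, time stands still between calls to the robot, and variables do not carry over. Pictures are saved under pics/ and viewed, and the job is handed in when it is done.

Besides the shell and the picture viewer there is one more tool, called after "Request:" in YAML: its name, and indented under it one key for each argument. carry_out: Moves the arm, as the interface text tells. Its arguments: {"type":"object","properties":{"rows":{"type":"array","items":{"type":"number"}},"force":{"type":"number"}},"required":["rows"]}

```bash
mkdir -p pics; python3 - <<'E'
from workcell import status, imaging
import cv2,pickle
print(status.sense())
for n in("side","top"):
    s=imaging.snapshot(n); pickle.dump(s,open(f"pics/{n}0.pkl","wb"))
    cv2.imwrite(f"pics/{n}0.png",cv2.resize(s["frame"][:,:,::-1],(800,600),interpolation=cv2.INTER_CUBIC)); print(n,s["mtx"],s["rvec"],s["tvec"])
E
```

```text
{'time': 0.0, 'q': array([ 1.10786601e+00,  8.79821912e-02,  1.37225774e+00, -2.00941924e-05,
        1.68357888e+00, -1.03091597e-01]), 'qd': array([-0.0011282 , -0.00045416, -0.00120514,  0.00074754,  0.00058697,
       -0.0003016 ]), 'joint_efforts': array([-2.65021547e-03, -3.51897418e+01, -3.13263631e+01, -2.91130482e-04,
        1.09612785e-02,  1.31143659e-05]), 'tool_pos': array([0.19345439, 0.51433236, 0.23012248]), 'orientation': array([ 1.78951229e-01,  9.83857316e-01, -1.07158901e-03, -3.01238229e-04]), 'force': array([-0.87384993, -0.99161011,  0.67657846]), 'wrist_torque': array([ 0.01485665,  0.00401311, -0.00781089]), 'finger_gap': 0.0853826435679395}
side [[467.14716172   0.         254.1847229 ]
 [  0.         467.14716172 185.97154624]
 [  0.           0.           1.        ]] [ 1.82692023 -1.98452604  0.56467982] [-0.09917425  0.53554512  1.12881043]
top [[438.22565488   0.         253.82989115]
 [  0.         438.22565488 199.54490021]
 [  0.           0.           1.        ]] [ 2.11745841 -2.11230148  0.22158172] [-0.17926522  0.58892663  1.22685218]
```

View pics/side0.png

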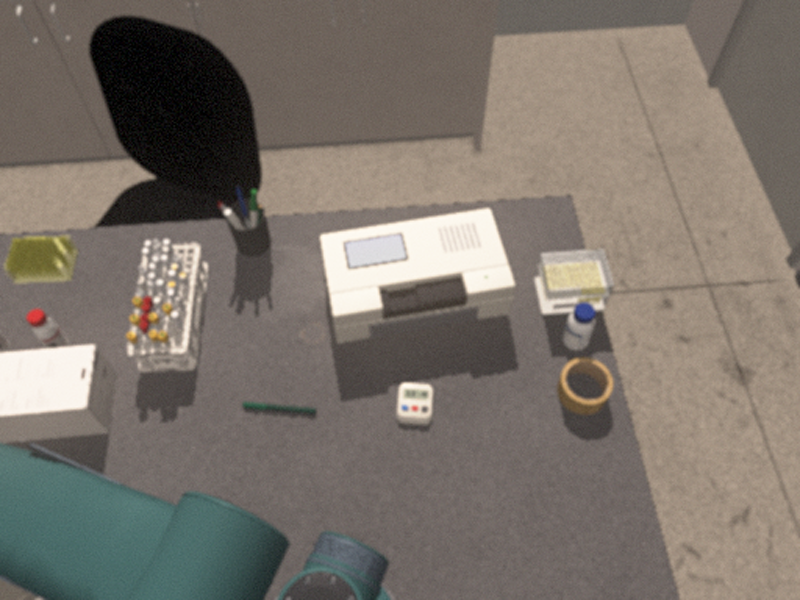

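View pics/top0.png

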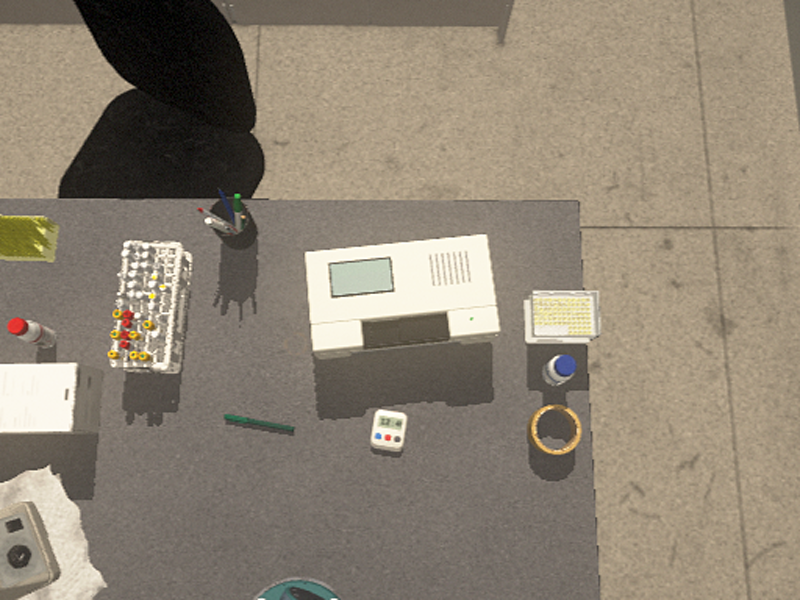

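The reader is at about (400,295) in the 800x600 top view, with its black ledge from x=362 to 450 at y≈328. It sits just above the timer. I'll zoom in with the contrast stretched.

```bash
python3 - <<'E'
import cv2,pickle,numpy as np
t=pickle.load(open("pics/top0.pkl","rb"))["frame"][:,:,::-1]
s=pickle.load(open("pics/side0.pkl","rb"))["frame"][:,:,::-1]
a=cv2.resize(t[145:235,190:325],None,fx=5.5,fy=5.5,interpolation=cv2.INTER_NEAREST)
cv2.imwrite("pics/ztop.png",a)
b=t[195:230,222:297].astype(float); b=np.clip(b*4,0,255).astype(np.uint8)
c=s[170:210,235:310].astype(float); c=np.clip(c*4,0,255).astype(np.uint8)
b=cv2.resize(b,(750,350*1),interpolation=cv2.INTER_NEAREST);c=cv2.resize(c,(750,240),interpolation=cv2.INTER_NEAREST)
cv2.imwrite("pics/zc.png",np.vstack([b,c]))
E
```

```text
(no output)
```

View pics/ztop.png

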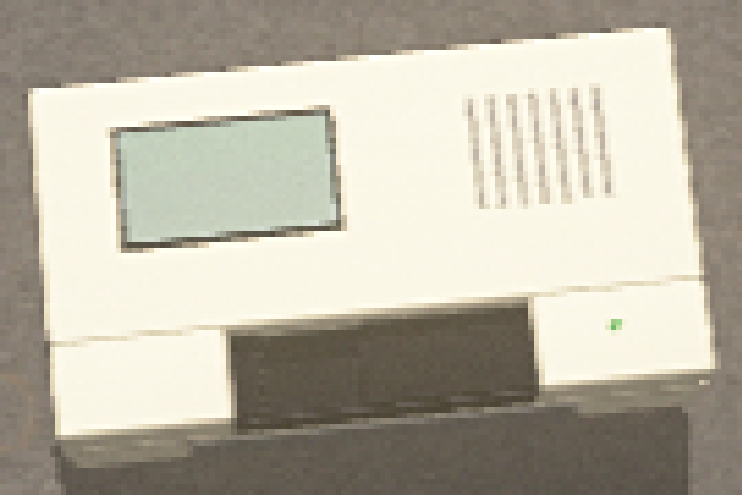

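View pics/zc.png

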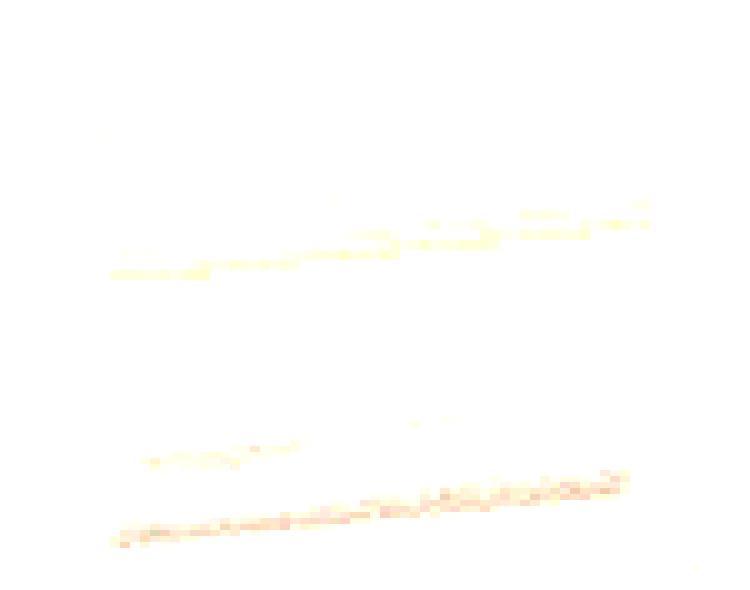

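```bash
python3 - <<'E'
import cv2,pickle,numpy as np
t=pickle.load(open("pics/top0.pkl","rb"))["frame"][:,:,::-1]
s=pickle.load(open("pics/side0.pkl","rb"))["frame"][:,:,::-1]
def f(im):
    g=im.astype(float); g=np.clip((g-30)*255/90,0,255).astype(np.uint8)
    return cv2.resize(g,(750,290),interpolation=cv2.INTER_NEAREST)
cv2.imwrite("pics/zd.png",np.vstack([f(t[198:228,222:297]),f(s[173:207,238:303])]))
E
```

```text
(no output)
```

View pics/zd.png

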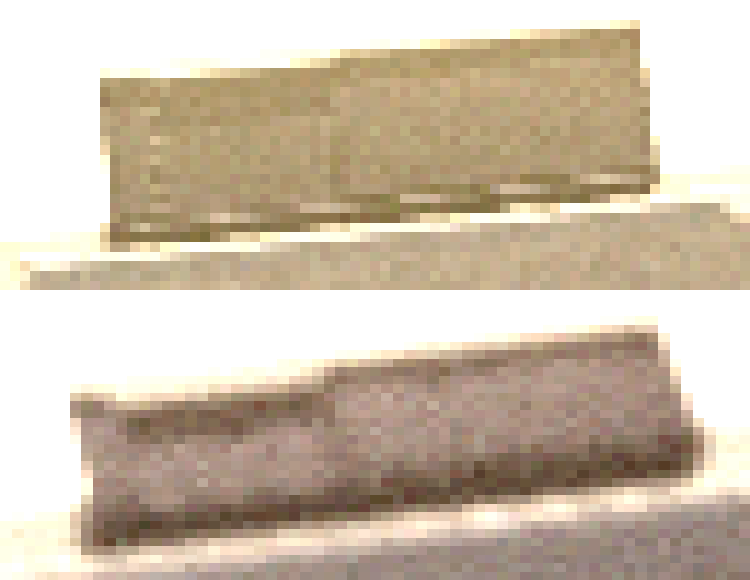

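```bash
python3 - <<'E'
import cv2,pickle,numpy as np
s=pickle.load(open("pics/side0.pkl","rb"))["frame"][:,:,::-1]
a=cv2.resize(s[130:215,200:333],None,fx=6,fy=6,interpolation=cv2.INTER_NEAREST)
cv2.imwrite("pics/zside.png",a)
for n in("top","side"):
    d=pickle.load(open(f"pics/{n}0.pkl","rb"));R=cv2.Rodrigues(d["rvec"])[0];print(n,-R.T@d["tvec"])
E
```

```text
top [ 0.32686576 -0.17361057  1.32179992]
side [-0.15789431 -0.0983273   1.23945884]
```

View pics/zside.png

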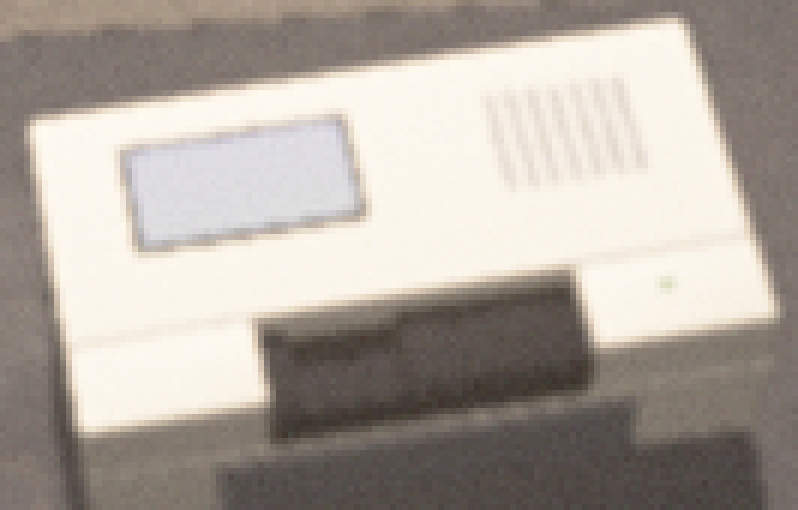

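```bash
cat > h.py <<'E'
import cv2,pickle,numpy as np
from scipy.optimize import least_squares
C={n:pickle.load(open(f"pics/{n}0.pkl","rb")) for n in("top","side")}
def proj(n,P):
    d=C[n];return cv2.projectPoints(np.atleast_2d(P).astype(float),d["rvec"],d["tvec"],d["mtx"],None)[0][:,0]
def ray(n,uv,z):
    d=C[n];R=cv2.Rodrigues(d["rvec"])[0];c=-R.T@d["tvec"];r=R.T@np.linalg.inv(d["mtx"])@[uv[0],uv[1],1];return c+r*(z-c[2])/r[2]
E
python3 - <<'E'
from h import *
top=np.array([[30,90],[668,28],[57,437],[716,370]])/5.5+[190,145]-.5
side=np.array([[30,120],[688,18],[80,433],[778,315]])/6+[200,130]-.5
M=np.array([[.092,.17,.112],[.092,-.17,.112],[-.098,.17,.112],[-.098,-.17,.112]])
for n,p in(("top",top),("side",side)):
    print(n,[ray(n,q,.112).round(4) for q in p])
def W(p,M): 
    c,s=np.cos(p[2]),np.sin(p[2]); return M@np.array([[c,-s,0],[s,c,0],[0,0,1]]).T+[p[0],p[1],0]
for use in("t","s","ts"):
    f=lambda p:np.concatenate([(proj("top",W(p,M))-top).ravel()*('t'in use),(proj("side",W(p,M))-side).ravel()*('s'in use)])
    r=least_squares(f,[.6,-.2,0]);print(use,r.x.round(4),r.fun.round(1))
p=r.x
E=np.array([-.072,0,.1]);print("edge_mid",W(p,E))
# notch & ledge ends in reader frame
c,s=np.cos(p[2]),np.sin(p[2])
def loc(w): d=w[:2]-p[:2];return np.array([c*d[0]+s*d[1],-s*d[0]+c*d[1]])
def z1(x,y):return (222+x/10-.5,198+y/(290/30)-.5)
for nm,x,y in(("Lend",110,160),("n1",155,160),("n2",335,130),("Rend",648,110),("frontL",115,235),("rearR",640,40),("lipR",655,185)):
    print(nm,loc(ray("top",z1(x,y),.1)).round(4))
def z2(x,y):return (238+x*65/750-.5,173+y/(290/34)-.5)
for nm,x,y in(("n1",125,130),("n2",333,110),("Lend",88,180),("Rend",680,100)):
    print("s",nm,loc(ray("side",z2(x,y),.1)).round(4))
E
```

```text
top [array([ 0.6917, -0.0084,  0.112 ]), array([ 0.7267, -0.3424,  0.112 ]), array([ 0.5088, -0.0274,  0.112 ]), array([ 0.5442, -0.3625,  0.112 ])]
side [array([ 0.6942, -0.0064,  0.112 ]), array([ 0.73  , -0.3439,  0.112 ]), array([ 0.5104, -0.0254,  0.112 ]), array([ 0.5472, -0.3599,  0.112 ])]
t [ 0.6211 -0.1849  0.1052] [-0.7 -1.   0.6 -1.2 -0.5  1.1  0.7  1.  -0.  -0.   0.  -0.   0.   0.
  0.   0. ]
s [ 0.6239 -0.1835  0.104 ] [-0.  -0.   0.  -0.  -0.   0.   0.   0.  -0.5 -0.9 -0.4 -0.8 -0.3  0.5
  1.2  0.8]
ts [ 0.6223 -0.1842  0.1047] [-1.  -1.4  0.4 -1.6 -0.8  0.6  0.4  0.6 -0.3 -0.5 -0.2 -0.4  0.   1.
  1.5  1.3]
edge_mid [ 0.5506577  -0.19170203  0.1       ]
Lend [-0.0757  0.075 ]
n1 [-0.077   0.0624]
n2 [-0.0733  0.0108]
Rend [-0.0764 -0.0781]
frontL [-0.0979  0.0757]
rearR [-0.0553 -0.0783]
lipR [-0.0987 -0.0775]
s n1 [-0.0608  0.0628]
s n2 [-0.0628  0.0103]
s Lend [-0.0785  0.0753]
s Rend [-0.0753 -0.0757]
```

The contrast stretch shows a faint notch from about +0.011 to +0.063 along the reader's y, so its middle is near +0.037. I'll check that by touch. First I'll move above the ledge with the fingers closed and the jaws along the reader's y.

Request:
carry_out:
  rows: [0,0,0.01,0.007,-0.015,0.01,0,0,0,0.03,0.022,-0.044,0.03,0,0,0,0.05,0.04,-0.08,0.04,0,0,0,0.08,0.061,-0.124,0.04,0,0,0,0.11,0.083,-0.168,0.04,0,0,0,0.135,0.104,-0.212,0.04,0,0,0,0.16,0.126,-0.256,0.04,0,0,0,0.19,0.148,-0.3,0.04,0,0,0,0.22,0.169,-0.344,0.04,0,0,0,0.25,0.191,-0.387,0.04,0,0,0,0.275,0.212,-0.431,0.04,0,0,0,0.3,0.234,-0.475,0.04,0,0,0,0.33,0.256,-0.519,0.03,0,0,0,0.36,0.277,-0.563,0.02,0,0,0,0.385,0.299,-0.607,0.01,0,0,0,0.41,0.32,-0.651,0,0,0,0,0.435,0.338,-0.687,-0.02,0,0,0,0.455,0.353,-0.716,-0.04,0,0,0,0.465,0.36,-0.731,-0.06,0,0,0,0.465,0.36,-0.731,-0.07,0]
  force: 20

```text
time: 2.1
tool_pos: [0.5525, -0.2182, 0.1564]
orientation: [-0.051, 0.999, 0.0, -0.003]
force: [-0.5, 0.5, 0.1]
finger_gap: 0.0001
```

```bash
python3 - <<'E'
from workcell import status, imaging
import cv2,pickle,numpy as np
s=imaging.snapshot("top"); t=s["frame"][:,:,::-1]
s2=imaging.snapshot("side"); u=s2["frame"][:,:,::-1]
cv2.imwrite("pics/t1.png",np.hstack([cv2.resize(t[130:260,190:325],(400,386)),cv2.resize(u[120:250,190:325],(400,386))]))
for _ in range(1):
    S=status.sense();print({k:np.round(S[k],4) for k in("time","q","tool_pos","orientation","force","finger_gap")})
E
```

```text
{'time': np.float64(2.2), 'q': array([-4.6760e-01,  2.1030e-01,  1.3783e+00, -1.3000e-03,  1.5582e+00,
       -2.1429e+00]), 'tool_pos': array([ 0.552 , -0.2158,  0.1573]), 'orientation': array([-5.230e-02,  9.986e-01,  7.000e-04, -2.600e-03]), 'force': array([0.6151, 0.0894, 0.1052]), 'finger_gap': np.float64(-0.0)}
```

View pics/t1.png

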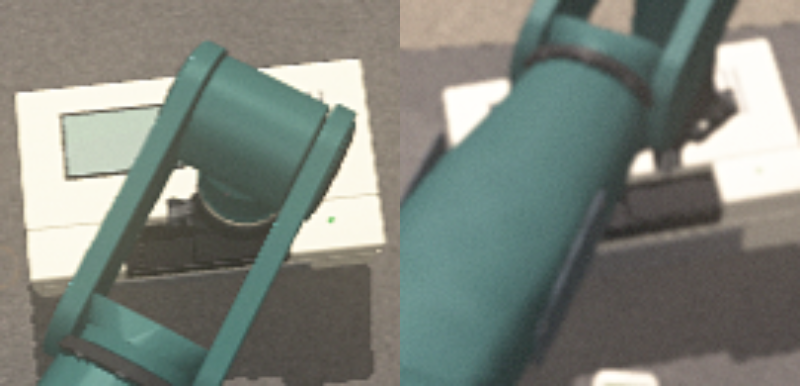

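The arm hides most of the ledge, but the closed fingertip is over it. I'll descend close to it now and then feel slowly.

Request:
carry_out:
  rows: [0,0,0,0.001,0,-0.015,0,0,0,0,0.001,0,-0.03,0,0,0,0,0.001,0,-0.04,0,0,0,0,0.001,0,-0.046,0,0,0,0,0.001,0,-0.048,0,0,0,0,0.001,0,-0.048,0,0,0,0,0.001,0,-0.048,0]

```text
time: 2.9
tool_pos: [0.5534, -0.2159, 0.1101]
orientation: [-0.052, 0.999, 0.0, -0.002]
force: [-0.4, -0.2, 0.4]
finger_gap: 0.0001
```

Request:
carry_out:
  rows: [0,0,0,0,0,-0.001,0,0,0,0,0,0,-0.002,0,0,0,0,0,0,-0.003,0,0,0,0,0,0,-0.004,0,0,0,0,0,0,-0.005,0,0,0,0,0,0,-0.005,0]

```text
time: 3.5
tool_pos: [0.5532, -0.2159, 0.1048]
orientation: [-0.052, 0.999, 0.001, -0.002]
force: [0.8, -0.2, -0.4]
finger_gap: 0.0004
```

Request:
carry_out:
  rows: [0,0,0,0,0,-0.001,0,0,0,0,0,0,-0.002,0,0,0,0,0,0,-0.003,0,0,0,0,0,0,-0.003,0]

```text
time: 3.9
tool_pos: [0.5531, -0.2158, 0.1015]
orientation: [-0.052, 0.999, 0.001, -0.002]
force: [-0.3, -0.0, -0.3]
finger_gap: -0.0003
```

Request:
carry_out:
  rows: [0,0,0,0,0,-0.001,0,0,0,0,0,0,-0.001,0,0,0,0,0,0,-0.001,0]

```text
time: 4.2
tool_pos: [0.5531, -0.2158, 0.1004]
orientation: [-0.052, 0.999, 0.001, -0.002]
force: [0.1, 1.6, -0.7]
finger_gap: -0.0
```

Request:
carry_out:
  rows: [0,0,0,0,0,-0.0005,0,0,0,0,0,0,-0.001,0,0,0,0,0,0,-0.001,0]

```text
time: 4.5
tool_pos: [0.5532, -0.2158, 0.1001]
orientation: [-0.052, 0.999, 0.0, -0.002]
force: [-1.1, -0.2, 3.0]
finger_gap: 0.0
```

Request:
carry_out:
  rows: [0,0,0,0,0,-0.0005,0,0,0,0,0,0,-0.0005,0]

```text
time: 4.7
tool_pos: [0.5532, -0.2158, 0.1001]
orientation: [-0.052, 0.999, 0.0, -0.002]
force: [-2.6, -0.0, 4.6]
finger_gap: 0.0001
```

The tip touched the ledge at z≈0.100 with about 4.6 N, well to the right of the notch. I'll lift 4 mm, move along to the expected notch and probe there.

Request:
carry_out:
  rows: [0,0,0,0,0,0.004,0,0,0,0,0,0,0.004,0,0,0,0,-0.001,0.01,0.004,0,0,0,0,-0.003,0.025,0.004,0,0,0,0,-0.004,0.04,0.004,0,0,0,0,-0.006,0.055,0.004,0,0,0,0,-0.006,0.061,0.004,0,0,0,0,-0.006,0.061,0.004,0,0,0,0,-0.006,0.061,0.002,0,0,0,0,-0.006,0.061,0,0,0,0,0,-0.006,0.061,-0.001,0,0,0,0,-0.006,0.061,-0.002,0,0,0,0,-0.006,0.061,-0.002,0]

```text
time: 6.0
tool_pos: [0.547, -0.1551, 0.0978]
orientation: [-0.052, 0.999, 0.001, -0.002]
force: [-0.1, 0.0, 0.5]
finger_gap: 0.0001
```

At z=0.0978 there is no contact, so the tip is inside the notch. I'll continue down to the plate.

Request:
carry_out:
  rows: [0,0,0,0,0,-0.001,0,0,0,0,0,0,-0.002,0,0,0,0,0,0,-0.003,0,0,0,0,0,0,-0.004,0,0,0,0,0,0,-0.004,0]

```text
time: 6.5
tool_pos: [0.5469, -0.1551, 0.0935]
orientation: [-0.052, 0.999, 0.001, -0.003]
force: [-0.1, 0.2, 0.4]
finger_gap: -0.0005
```

Request:
carry_out:
  rows: [0,0,0,0,0,-0.001,0,0,0,0,0,0,-0.002,0,0,0,0,0,0,-0.003,0,0,0,0,0,0,-0.004,0,0,0,0,0,0,-0.004,0]

```text
time: 7.0
tool_pos: [0.547, -0.1551, 0.0908]
orientation: [-0.052, 0.999, 0.0, -0.002]
force: [-2.4, 0.7, 5.2]
finger_gap: 0.0001
```

The plate is at z≈0.0915 and is now yielding. I'll keep pressing to the stop near z=0.082.

Request:
carry_out:
  rows: [0,0,0,0,0,-0.001,0,0,0,0,0,0,-0.002,0,0,0,0,0,0,-0.003,0,0,0,0,0,0,-0.004,0,0,0,0,0,0,-0.005,0,0,0,0,0,0,-0.006,0,0,0,0,0,0,-0.007,0,0,0,0,0,0,-0.008,0,0,0,0,0,0,-0.008,0,0,0,0,0,0,-0.008,0]

```text
time: 8.0
tool_pos: [0.547, -0.1551, 0.0836]
orientation: [-0.052, 0.999, 0.0, -0.002]
force: [-2.8, 1.1, 5.9]
finger_gap: -0.0006
```

Request:
carry_out:
  rows: [0,0,0,0,0,-0.001,0,0,0,0,0,0,-0.002,0,0,0,0,0,0,-0.003,0,0,0,0,0,0,-0.003,0,0,0,0,0,0,-0.003,0]

```text
time: 8.5
tool_pos: [0.5475, -0.1556, 0.0821]
orientation: [-0.052, 0.999, -0.0, -0.001]
force: [-1.8, -0.1, 5.1]
finger_gap: 0.0
```

Request:
carry_out:
  rows: [0,0,0,0,0,-0.001,0,0,0,0,0,0,-0.002,0,0,0,0,0,0,-0.002,0,0,0,0,0,0,-0.002,0]

```text
time: 8.9
tool_pos: [0.5485, -0.1562, 0.082]
orientation: [-0.052, 0.999, -0.001, 0.0]
force: [0.1, -0.0, 1.9]
finger_gap: 0.0002
```

Request:
carry_out:
  rows: [0,0,0,0,0,-0.001,0,0,0,0,0,0,-0.002,0,0,0,0,0,0,-0.003,0,0,0,0,0,0,-0.003,0]

```text
time: 9.3
tool_pos: [0.5498, -0.1572, 0.082]
orientation: [-0.052, 0.999, -0.003, 0.002]
force: [-4.2, 0.2, 23.8]
finger_gap: -0.0003
```

```bash
python3 - <<'E'
from workcell import status, imaging
import cv2,numpy as np
t=imaging.snapshot("top")["frame"][:,:,::-1]
u=imaging.snapshot("side")["frame"][:,:,::-1]
cv2.imwrite("pics/t2.png",np.hstack([cv2.resize(t[130:260,190:325],(400,386)),cv2.resize(u[120:250,190:325],(400,386))]))
S=status.sense();print({k:np.round(S[k],4) for k in("time","q","tool_pos","orientation","force","finger_gap")})
E
```

```text
{'time': np.float64(9.4), 'q': array([-0.3758,  0.2066,  1.5371, -0.0033,  1.3912, -2.0501]), 'tool_pos': array([ 0.5499, -0.1573,  0.082 ]), 'orientation': array([-0.052 ,  0.9986, -0.0028,  0.0024]), 'force': array([ 0.2037, -0.2595, 16.1601]), 'finger_gap': np.float64(-0.0001)}
```

View pics/t2.png

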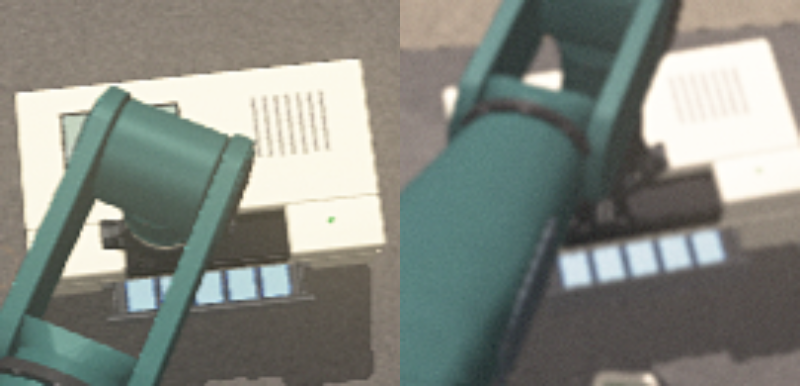

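The plate is at its stop (z=0.082, about 20 N) and the drawer stands out with five slides showing along its front. I'll lift straight out and clear the view.

Request:
carry_out:
  rows: [0,0,0,0,0,0.002,0,0,0,0,0,0,0.006,0,0,0,0,0,0,0.012,0,0,0,0,0,0,0.022,0,0,0,0,0,0,0.037,0,0,0,0,0,0,0.057,0,0,0,0,0,0,0.082,0,0,0,0,0,0,0.112,0,0,0,0,0,0,0.142,0,0,0,0,-0.01,0.03,0.16,0,0,0,0,-0.03,0.07,0.17,0,0,0,0,-0.05,0.11,0.17,0,0,0,0,-0.07,0.15,0.17,0,0,0,0,-0.09,0.19,0.17,0,0,0,0,-0.11,0.23,0.17,0,0,0,0,-0.13,0.27,0.17,0,0,0,0,-0.15,0.31,0.17,0,0,0,0,-0.16,0.33,0.17,0,0,0,0,-0.165,0.34,0.17,0,0,0,0,-0.165,0.34,0.17,0]

```text
time: 11.4
tool_pos: [0.3847, 0.1835, 0.2529]
orientation: [-0.053, 0.999, -0.003, 0.003]
force: [0.7, 0.4, -0.8]
finger_gap: 0.0001
```

```bash
python3 - <<'E'
from workcell import status, imaging
import cv2,numpy as np
from h import *
t=imaging.snapshot("top")["frame"][:,:,::-1]
u=imaging.snapshot("side")["frame"][:,:,::-1]
cv2.imwrite("pics/t3.png",np.vstack([np.hstack([cv2.resize(t[150:280,190:325],(400,386)),cv2.resize(u[120:250,190:325],(400,386))]),np.hstack([cv2.resize(t,(400,210)),cv2.resize(u,(400,210))])]))
cv2.imwrite("pics/t3full.png",cv2.resize(t,(800,600)))
S=status.sense();print({k:np.round(S[k],4) for k in("time","qd","tool_pos","orientation","force","finger_gap")})
E
```

```text
{'time': np.float64(11.5), 'qd': array([-0.0195,  0.0083,  0.0017,  0.0019, -0.0013,  0.0014]), 'tool_pos': array([0.3854, 0.1821, 0.2524]), 'orientation': array([-0.0517,  0.9987, -0.0031,  0.0028]), 'force': array([-0.6547,  0.0978,  0.0096]), 'finger_gap': np.float64(-0.0003)}
```

View pics/t3.png

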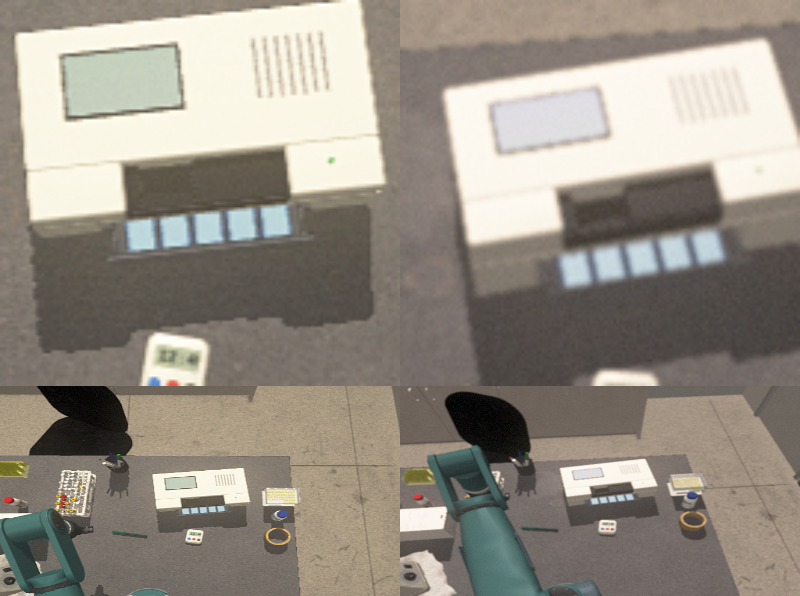

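View pics/t3full.png

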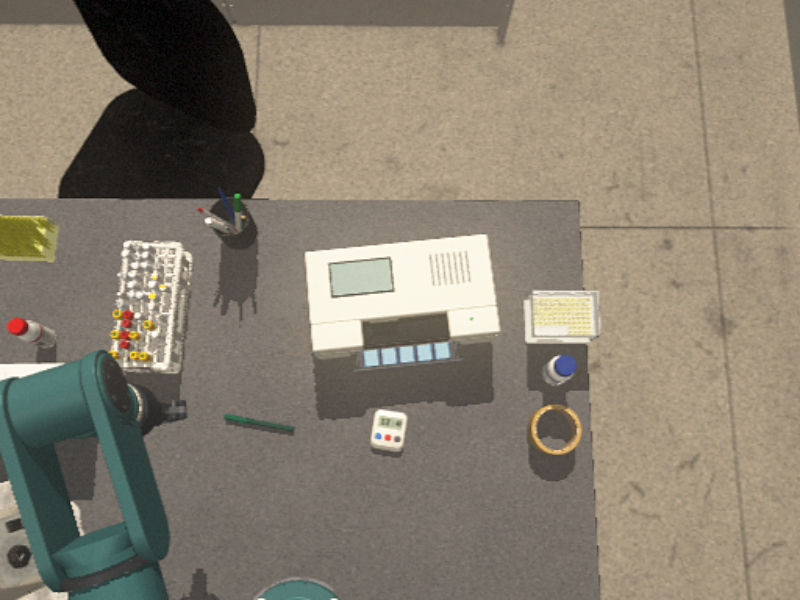

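The drawer stays open; its front runs from about (360,370) to (462,359) in the full top view. The bystanders are where they were, and the arm is over bare bench at left. I'll measure how far out the drawer is before handing in.

```bash
python3 - <<'E'
from h import *
w=ray("top",(260.4,232.7),.058);d=w[:2]-[.6223,-.1842];c,s=np.cos(.1047),np.sin(.1047)
print("front panel x in reader",c*d[0]+s*d[1],"open by",-0.098-(c*d[0]+s*d[1]))
from workcell import status,ticket
S=status.sense();print(S["tool_pos"],S["force"],abs(S["qd"]).max())
print(ticket.hand_in())
E
```

```text
front panel x in reader -0.13111294077984215 open by 0.03311294077984214
[0.38544379 0.18211963 0.25242704] [-0.65465472  0.09783369  0.00957125] 0.019456075130407806
the job is handed in; nothing more can be done
None
```

The drawer popped open and stayed open, and I've handed the job in; hand-in reported no verdict.

- **Finding the notch:** The contrast-stretched images showed a faint notch about 37 mm left of the edge's middle. I touched the solid ledge once at z≈0.100 (about 4.6 N). I then lifted 4 mm and moved across to the notch without sliding along the whole edge. The tip went below ledge height there without contact.
- **Pressing the catch:** The plate began to yield at z≈0.091, at about 5–6 N. I pressed it to its stop at z=0.082, where the force reached about 24 N. Then I lifted straight out and moved away.
- **Last checks:** One top-view measurement puts the drawer about 33 mm out, within a few mm. That is short of the nominal 36 mm but past the 28 mm needed. By eye, the bystanders had not moved in the top view. The arm was clear of everything, with the force reading near zero.
- **Odd readings:** At the stop, the tip drifted about 3 mm sideways under load. One force reading there was only 1.9 N before a firmer press gave 16–24 N.

The robot's clock read about 11.5 s of the 42 s allowed.

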